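Bring the pink specimen over the light and take its picture

TASK

With a finger, push one of the arms of the specimen carousel round until the pink disc lies centred over the lit round window of the white stand, then press the red shutter button on its grey box all the way down and let it come back up, with the pink disc still over the window. Only push: do not lift the carousel off its spindle, and leave the jar, the flask and the yellow slide box where they stand.

Things in the scene. Friction and masses are not known exactly. Their poses are not given: they have to be found in the camera images.
- stand: White light stand, fixed to the table, a box 210 x 120 mm and 46 mm high with a thin red stripe on one end. Its origin is on the table right below the carousel's spindle; its x axis points along the long side to the lit window (the box reaches from -60 to +150 mm along x, +-60 mm along y). The stand may face any way.
- window (a point): Centre of the lit round window (76 mm across, glowing white, dark rim 88 mm across) in the top of the stand, 110 mm from the spindle, 50 mm above the table.
- axis (a point): Top of the small black cap on the carousel's hub, on the upright turning axis, 94 mm above the table. Hub 44 mm across. Three level aluminium arms 120 degrees apart, each a bar 14 mm wide, 61 to 81 mm above the table, free between 22 and 82 mm from the axis. Below the arms: 15 mm of air over the stand (11 mm over the window), elsewhere free down to the table.
- pink (a point): Centre of the top of the pink resin disc (48 mm across), 110 mm from the axis on the centre line of its arm, 80 mm above the table. It sits in a round black holder on the arm's end, 56 mm across, 61 to 79 mm above the table. The other two arms carry the same holders with a green disc (next counter-clockwise from above) and an amber disc.
- carousel (a joint): Turn of the carousel in rad, growing counter-clockwise seen from above; 0 (and every full turn, 6.283) = pink disc exactly over the window. It turns either way without a stop in reach; friction (about 0.15 N m, 2 N at 70 mm from the axis) holds it where it is left.
- sleeve (a joint): How far the carousel has been lifted up its spindle, in m; 0 = seated. It only rests there by its weight (about 0.6 kg).
- shutter_top (a point): Centre of the top of the red round push button, 32 mm across, in a black collar on a grey box (100 x 64 mm, 26 mm high) fixed to the table; the button top is 48 mm above the table, the collar 10 mm lower; its place is to the left or the right of the carousel. It is pressed straight down.
- shutter (a joint): Travel of the shutter button in m: 0 = up, 0.006 = fully down. A spring pushes it back; fully down takes about 5 N.
- jar: Loose specimen jar with a white lid, 68 mm across, 85 mm high, origin under its centre. Leave it alone.
- flask: Loose conical green glass flask, 76 mm across at the foot, 118 mm high, origin under its centre. Leave it alone.
- slidebox: Loose closed yellow slide box, 85 x 60 x 32 mm high, origin under its centre. Leave it alone.
Not all that is in view belongs to the job. What is shaped like the part that bears shutter_top but purple is not meant.

How it is judged:
On the way, in this order (a step that is already met when the one before it is completed fails the run):
1. the pink disc is over the lit window and at rest (horizontal distance between pink and window below 0.01 m and velocity of joint carousel between -0.05 and 0.05 rad/s), for 0.3 s.
2. the shutter button is pressed down while the pink disc is over the window (horizontal distance between pink and window below 0.01 m and value of joint shutter above 0.0045 m), for 0.05 s.
At the end, for the whole second after the job is handed in: The pink disc's centre is within 10 mm of the window's centre and at rest; after that the button was pressed at least 4.5 mm down and is up again; the carousel sits on its spindle; jar, flask and slide box are within 15 mm of where they stood (all of step 1 and value of joint shutter below 0.0015 m and value of joint sleeve below 0.002 m and distance of each of jar, flask, slidebox from where it was at the start of the episode below 0.015 m); the robot touches nothing.
It fails at once if the carousel is lifted more than 6 mm up its spindle (value of joint sleeve above 0.006 m).
It fails at once if the jar is pushed more than 15 mm away, lifted or tipped (distance of jar from where it was at the start of the episode above 0.015 m or angle between jar's own z axis and vertical above 0.3 rad).
It fails at once if the flask is pushed more than 15 mm away, lifted or tipped (distance of flask from where it was at the start of the episode above 0.015 m or angle between flask's own z axis and vertical above 0.3 rad).
It fails at once if the slide box is pushed more than 15 mm away, lifted or tipped (distance of slidebox from where it was at the start of the episode above 0.015 m or angle between slidebox's own z axis and vertical above 0.3 rad).
It also fails if it takes over 54 s, if anything falls off the work surface, if the arm or the gripper's body presses on something with over 40 N, if the wrist force passes 120 N, or if a joint passes its speed limit or range.

ROBOT

A 6-joint arm with a two-finger parallel gripper is mounted at the origin on the work surface. World frame = base frame: x ahead of the robot, y to its left, z up, the work surface at z = 0. Lengths are in m, angles in rad, forces in N, time in s.
With the tool pointing down it reaches from about 0.425 to 1.125 m from the base axis. Payload 14.9 kg.
Tool frame: the origin (TCP) lies midway between the tips of the shut fingers; the grasp point (between the pads) lies 19 mm behind it; z points along the fingers, y is the direction in which the jaws open and shut (so a half turn about z gives the same grasp; the last joint's range is limited). The gripper opens to 91 mm and grips with 3 to 60 N. Pads are 32 mm wide; open, the fingers measure 118 mm over their backs; the gripper's body (76 mm by 178 mm) begins 60 mm behind the grasp point.
Start: joints at [-0.033, 0.379, 1.734, -0, 1.028, -0.033], TCP at [0.7, -0, 0.214] pointing down, gripper open.
Joint ranges: [-2.77, 2.77], [-0.74, 2.19], [0, 2.66], [-1.06, 4.2], [0.31, 2.87], [-3.08, 3.08]. Speed limits (rad/s): [1.89, 1.89, 2.39, 3.14, 3.14, 3.14].

INTERFACE

Orientations are given as a 3x3 rotation matrix whose columns are the frame's x, y, z axes.
In Python, from plant import arm, optics gives the robot as it stands. The module is installed in compiled form; this text tells all that it offers.
- The arm moves only by the tool send_rows, never from a script. Its argument "series" is a list of rows, each a list of 6 numbers: the shift along the tool's x, y, z in mm, then the turn, a rotation vector about the tool's x, y, z in rad. In form: [[dx, dy, dz, ax, ay, az], ...]. A call has exactly 5 rows; each row is the pose to reach, as a shift and turn from the pose commanded when the call began, along the tool's axes at that moment; what a row does not reach only later rows make up. A row lasts 1/12 s, in which the tool goes at most 41.7 mm and 7.16 degrees, less where a joint would pass 70% of its speed; a pose out of reach is approached as far as the arm can. A call with a gripper value outside its range is refused whole. "grip" is the closure, from 0 (fully open) to 1 (shut), set as the call begins (left out, the last holds). The fingers move at their own pace and stop on an object; "force" is the grip in N (left out, the last holds). Time passes only in rows, so rows that repeat a pose let the fingers close, or fill a call up. It gives the time, the measured TCP pose, the force and the opening at its end, in the units of the state.
- arm.sense(): the state, without advancing time (a new reading comes with each control period).
- optics.read_camera(name): name is "scene" or "side" or "wrist"; returns the picture (480x640x3 uint8, blue, green, red); there is no depth.
- optics.camera_info(name): a dict with "mtx" (3x3 intrinsics, pixels), "extrinsics" (4x4, takes a point from world to camera coordinates); the wrist camera has in their place "tool_from_camera" (4x4, takes a point from camera to tool coordinates, whose origin is the TCP and whose axes are the flange's). Camera axes: x right, y down, z forward; pixel columns grow to the right and rows downward; lengths in m; the calibration is good to about 2 mm. A picture is of the moment at which its call begins: read the wrist's pose just before it. camera_info takes no time and is no camera call.
- arm.hand_in(): hands the job in, once; it reports no verdict.
The state is a dict: "time_s": time; "joints": joint angles; "joint_vel": joint speeds; "effort": joint torques, N m; "tool_pos": TCP position; "eef_rot": TCP orientation; "ft_force": force on the tool from outside, world axes, zero at the start; "torque": the same for the moment, N m; "grip_width": finger opening in m.
Only numpy, scipy, OpenCV 4.12 (cv2) and the standard library are available. Lean on these libraries where they do the work, as an engineer would, in place of code of your own. Each camera call takes 0.05 s, during which the arm holds its last target.

## Working session

There is one attempt and no reset: what is moved stays moved. The work goes in short steps, Python scripts to look and compute and a tool call to move; the robot and the scene stay as the last step left them, time stands still between calls to the robot, and variables do not carry over. Pictures are saved under pics/ and viewed, and the job is handed in when it is done.

Besides the shell and the picture viewer there is one more tool, called by a JSON object that holds its "method" and its "body". send_rows: Moves the arm, as the interface text tells. Its arguments: {"type":"object","properties":{"series":{"type":"array"},"grip":{"type":"number"},"force":{"type":"number"}},"required":["series"]}

```bash
mkdir -p pics && python3 - <<'E'
from plant import arm, optics
import cv2, numpy as np
np.set_printoptions(precision=4,suppress=True)
s=arm.sense(); print(s)
for n in ["scene","side","wrist"]:
    cv2.imwrite(f"pics/{n}0.png",optics.read_camera(n)); print(n,optics.camera_info(n))
E
```

```text
{'time_s': 0.0, 'joints': array([-0.0333,  0.3794,  1.7348,  0.    ,  1.0285, -0.0333]), 'joint_vel': array([-0.0006,  0.0008, -0.0022,  0.0007,  0.0001,  0.001 ]), 'effort': array([  0.0006, -76.3728, -43.4373,   0.065 ,   0.0424,  -0.0002]), 'tool_pos': array([0.6996, 0.    , 0.2133]), 'eef_rot': array([[-0.   ,  1.   , -0.001],
       [ 1.   ,  0.   ,  0.   ],
       [ 0.   , -0.001, -1.   ]]), 'ft_force': array([ 0.4541, -0.178 , -0.2353]), 'torque': array([ 0.023 , -0.001 ,  0.0126]), 'grip_width': 0.09114229996810613}
scene {'mtx': array([[566.8317,   0.    , 325.4104],
       [  0.    , 566.8317, 241.5256],
       [  0.    ,   0.    ,   1.    ]]), 'extrinsics': array([[-0.5494,  0.8356,  0.0067,  0.3368],
       [ 0.6056,  0.4037, -0.6858, -0.2853],
       [-0.5757, -0.3727, -0.7277,  1.6378],
       [ 0.    ,  0.    ,  0.    ,  1.    ]])}
side {'mtx': array([[486.2576,   0.    , 320.8244],
       [  0.    , 486.2576, 227.0529],
       [  0.    ,   0.    ,   1.    ]]), 'extrinsics': array([[ 0.9728, -0.2305,  0.0219, -0.5577],
       [-0.1461, -0.6847, -0.714 ,  0.1118],
       [ 0.1796,  0.6914, -0.6998,  0.942 ],
       [ 0.    ,  0.    ,  0.    ,  1.    ]])}
wrist {'mtx': array([[406.384 ,   0.    , 327.8004],
       [  0.    , 406.384 , 238.0029],
       [  0.    ,   0.    ,   1.    ]]), 'tool_from_camera': array([[ 0.0001, -0.9723, -0.2338,  0.0668],
       [ 1.    ,  0.0003, -0.0007, -0.0013],
       [ 0.0008, -0.2338,  0.9723, -0.1709],
       [ 0.    ,  0.    ,  0.    ,  1.    ]])}
```

View pics/scene0.png

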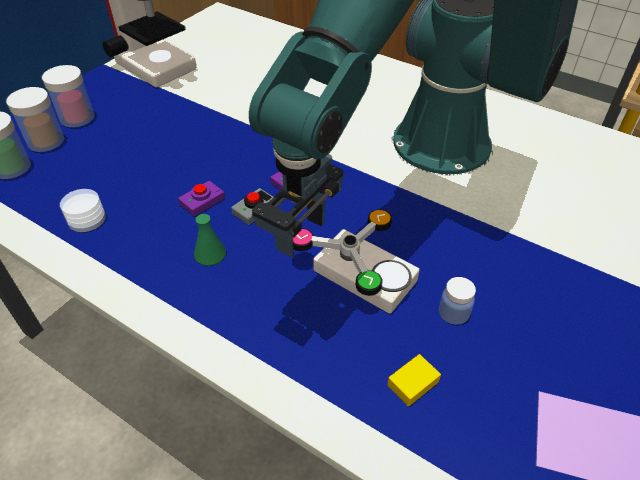

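View pics/side0.png

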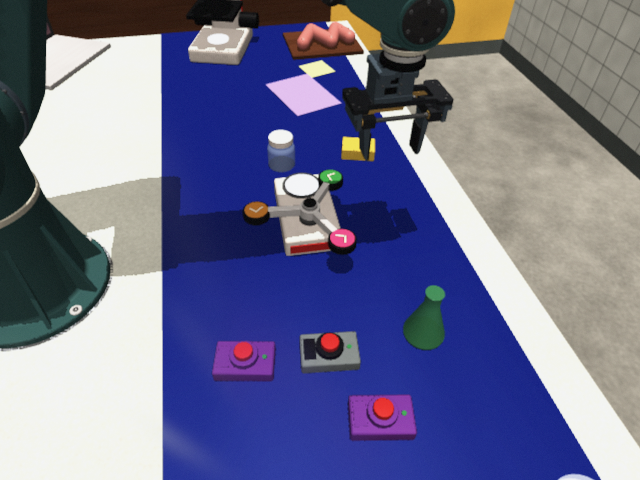

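View pics/wrist0.png

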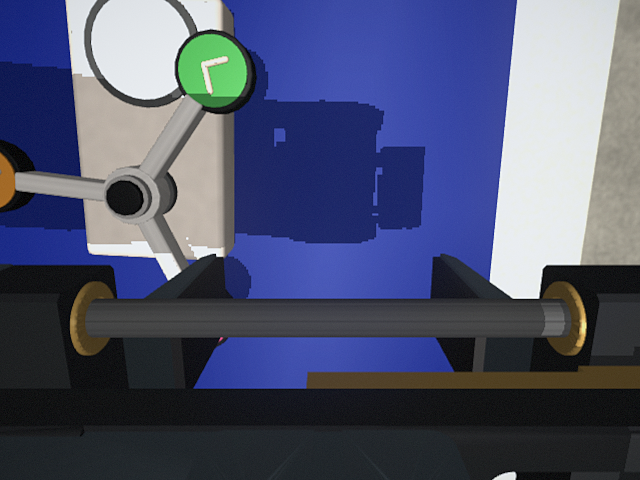

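Pictures: the scene view shows the pink disc at (303,238), green at (369,281), amber at (380,217) and the window at (392,276). In the side view these are pink (342,239), green (331,177), amber (256,211), hub (310,205) and window (301,185).
Button candidates in the side view: purple box (243,352), grey box (330,343) and purple box (383,409). By the description I choose the grey one at (330,343). I'll measure it and check it in a crop.

```bash
cat > h.py <<'E'
from plant import arm, optics
import cv2, numpy as np
np.set_printoptions(precision=4,suppress=True)
def cam(name,s=None):
    i=optics.camera_info(name)
    if name=="wrist":
        T=np.eye(4);T[:3,:3]=s["eef_rot"];T[:3,3]=s["tool_pos"]; W=T@i["tool_from_camera"]
    else: W=np.linalg.inv(i["extrinsics"])
    return i["mtx"],W
def ray(name,uv,z,s=None):
    K,W=cam(name,s); d=W[:3,:3]@np.linalg.solve(K,[uv[0],uv[1],1.]); o=W[:3,3]
    return o+d*(z-o[2])/d[2]
def proj(name,P,s=None):
    K,W=cam(name,s); p=np.linalg.inv(W)@np.r_[P,1]; q=K@p[:3]; return q[:2]/q[2]
def blobs(img,lo,hi,amin=40):
    h=cv2.cvtColor(img,cv2.COLOR_BGR2HSV); m=cv2.inRange(h,np.array(lo),np.array(hi))
    m=cv2.morphologyEx(m,cv2.MORPH_CLOSE,np.ones((5,5)))
    out=[]
    for c in cv2.findContours(m,cv2.RETR_EXTERNAL,cv2.CHAIN_APPROX_NONE)[0]:
        a=cv2.contourArea(c)
        if a>amin: 
            e=cv2.fitEllipse(c); out.append((a,np.array(e[0]),np.array(e[1]),cv2.boundingRect(c)))
    return sorted(out,key=lambda t:-t[0])
COL={"pink":((160,100,150),(175,255,255),.08),"green":((50,150,120),(70,255,255),.08),"amber":((8,150,90),(18,255,255),.08),"red":((0,180,150),(4,255,255),.048),"red2":((176,180,150),(180,255,255),.048),"window":((0,0,225),(180,40,255),.05),"black":((0,0,0),(180,80,40),.094),"yellow":((24,150,120),(33,255,255),.032),"flask":((55,100,30),(80,255,119),.0)}
E
python3 - <<'E'
from h import *
s=arm.sense()
for n in ["side","scene","wrist"]:
    im=cv2.imread(f"pics/{n}0.png")
    for k,(lo,hi,z) in COL.items():
        for a,c,ax,bb in blobs(im,lo,hi)[:5]:
            p=ray(n,c,z,s)
            if abs(p[1])<.8 and .2<p[0]<1.3: print(n,k,int(a),c,ax,bb,p)
cv2.imwrite("pics/crop0.png",cv2.resize(cv2.imread("pics/side0.png")[150:450,200:480],None,fx=2,fy=2,interpolation=cv2.INTER_CUBIC))
E
```

```text
side pink 327 [342.0518 237.5847] [17.2362 24.2661] (330, 229, 25, 18) [ 0.5954 -0.077   0.08  ]
side amber 540 [318.5751  42.6838] [23.2421 74.7712] (284, 32, 78, 24) [0.7503 0.7859 0.08  ]
side amber 271 [255.5972 209.474 ] [15.3034 22.7592] (244, 202, 24, 16) [0.4436 0.0375 0.08  ]
side red 263 [383.212  407.8061] [17.5334 19.2426] (374, 399, 19, 19) [ 0.5725 -0.4057  0.048 ]
side red 207 [329.6581 340.899 ] [15.4749 17.2463] (321, 333, 18, 17) [ 0.522  -0.2757  0.048 ]
side red2 186 [242.6486 350.0521] [14.0673 17.0658] (234, 343, 18, 15) [ 0.3788 -0.2616  0.048 ]
side window 15074 [552.9902 359.0203] [ 43.4643 566.2675] (387, 119, 253, 361) [ 0.8697 -0.3893  0.05  ]
side window 666 [297.2011 184.4405] [19.6683 47.1068] (275, 174, 43, 21) [0.5492 0.1345 0.05  ]
side window 412 [354.9466  51.0821] [17.9701 63.0212] (338, 21, 31, 65) [0.8692 0.7683 0.05  ]
side black 2428 [392.7371 110.9542] [84.3727 91.174 ] (343, 60, 110, 99) [0.8374 0.3222 0.094 ]
side black 540 [399.2393  66.026 ] [37.194  55.0945] (379, 51, 47, 44) [0.9399 0.556  0.094 ]
side yellow 194 [350.9819 143.8823] [13
[... 1898 characters left out ...]
5  ]
wrist window 965 [136.1412 257.7866] [29.7604 83.1833] (87, 241, 93, 39) [ 0.5338 -0.0311  0.05  ]
wrist window 822 [203.0393  12.5061] [29.9279 42.4456] (179, 0, 41, 31) [0.6049 0.1596 0.05  ]
wrist black 64281 [231.1699 388.6991] [181.2274 759.0746] (0, 265, 640, 215) [ 0.6201 -0.1281  0.094 ]
wrist black 6305 [572.5924 322.8199] [ 99.3826 168.7713] (484, 266, 156, 106) [ 0.8873 -0.0703  0.094 ]
wrist black 1168 [207.6897 281.7908] [42.9799 54.9352] (176, 254, 57, 45) [ 0.6075 -0.037   0.094 ]
wrist black 940 [124.6021 197.3865] [32.8336 36.5189] (107, 181, 37, 34) [0.5522 0.0269 0.094 ]
wrist black 863 [459.0941 351.0598] [32.4205 40.4005] (438, 337, 37, 35) [ 0.8015 -0.0945  0.094 ]
```

View pics/crop0.png

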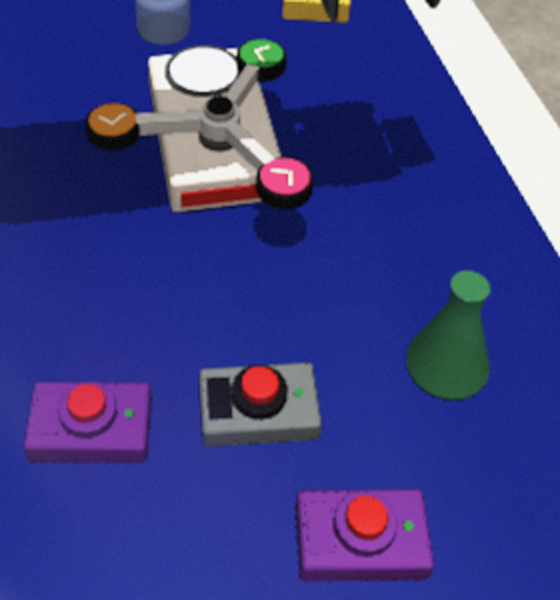

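The crop shows that the middle box (side (330,343)) is grey with a black collar, so it is the right button. The outer two are purple decoys. The three disc radii come out at 109–110 mm about (0.552, 0.025), which fits. Next I close the fingers and move above the carousel for a near-vertical view.

{"method": "send_rows", "body": {"series": [[6,-30,0,0,0,0],[12,-60,0,0,0,0],[18,-90,0,0,0,0],[24,-120,0,0,0,0],[30,-150,0,0,0,0]], "grip": 1, "force": 15}}

```text
time_s: 0.57
tool_pos: [0.5484, 0.0302, 0.2136]
eef_rot: [[0.0, 1.0, -0.0], [1.0, -0.0, 0.0], [0.0, -0.0, -1.0]]
ft_force: [-0.0, 0.3, -0.3]
grip_width: 0.0605
```

{"method": "send_rows", "body": {"series": [[0,0,0,0,0,0],[0,0,0,0,0,0],[0,0,0,0,0,0],[0,0,0,0,0,0],[0,0,0,0,0,0]]}}

```text
time_s: 0.98
tool_pos: [0.5508, 0.0298, 0.2139]
eef_rot: [[0.0, 1.0, 0.0], [1.0, -0.0, 0.0], [0.0, 0.0, -1.0]]
ft_force: [0.1, 0.3, -0.5]
grip_width: 0.0275
```

```bash
python3 - <<'E'
from h import *
import json
s=arm.sense(); print(s["time_s"],s["tool_pos"],s["grip_width"],s["joints"])
im=optics.read_camera("wrist"); cv2.imwrite("pics/wrist1.png",im)
json.dump({k:np.asarray(s[k]).tolist() for k in("tool_pos","eef_rot")},open("s1.json","w"))
for k in ("pink","green","amber","window","black"):
    lo,hi,z=COL[k]
    for a,c,ax,bb in blobs(im,lo,hi)[:5]: print(k,int(a),c,ax,bb,ray("wrist",c,z,s))
for c in [(281,138),(281,136)]: print("jar lid",ray("side",c,.085))
print("jar lid scene",ray("scene",(461,290),.085))
E
```

```text
0.9833 [0.5508 0.0298 0.2139] 0.027507590685985243 [0.0119 0.1461 2.0357 0.     0.9596 0.0121]
pink 272 [358.3301 356.2243] [10.9748 36.2502] (352, 337, 14, 35) [ 0.5746 -0.0775  0.08  ]
amber 3030 [185.8426 215.9977] [59.6119 64.7317] (155, 185, 63, 63) [0.4412 0.0406 0.08  ]
window 7665 [336.6853  86.4399] [ 96.0489 101.6061] (289, 36, 97, 102) [0.5562 0.1373 0.05  ]
window 1488 [278.4738  59.6914] [35.9309 77.7489] (263, 33, 44, 68) [0.5115 0.1567 0.05  ]
window 1416 [323.3202 277.0646] [29.9843 73.0137] (297, 258, 62, 40) [ 0.5454 -0.0187  0.05  ]
window 1009 [396.8818  56.8409] [34.5219 50.1245] (373, 39, 42, 47) [0.6021 0.1587 0.05  ]
window 700 [389.8526 196.2824] [19.5897 49.1114] (379, 175, 21, 43) [0.6006 0.0516 0.05  ]
black 49056 [327.9604 416.5217] [138.9444 749.3124] (0, 337, 640, 143) [ 0.5494 -0.1243  0.094 ]
black 13449 [195.5235 322.7662] [116.7013 181.3239] (112, 266, 183, 114) [ 0.4468 -0.0408  0.094 ]
black 12770 [458.1239 319.7355] [110.0163 184.3467] (362, 266, 188, 106) [ 0.65   -0.0383  0.094 ]
black 1671 [333.3526 465.519 ] [32.5063 92.0612] (278, 446, 105, 34) [ 0.554  -0.1723  0.094 ]
black 700 [ 44.6513 280.2594] [ 42.271  101.9287] (0, 265, 66, 38) [ 0.3355 -0.0061  0.094 ]
jar lid [0.5376 0.2721 0.085 ]
jar lid [0.539  0.2804 0.085 ]
jar lid scene [0.5417 0.284  0.085 ]
```

View pics/wrist1.png

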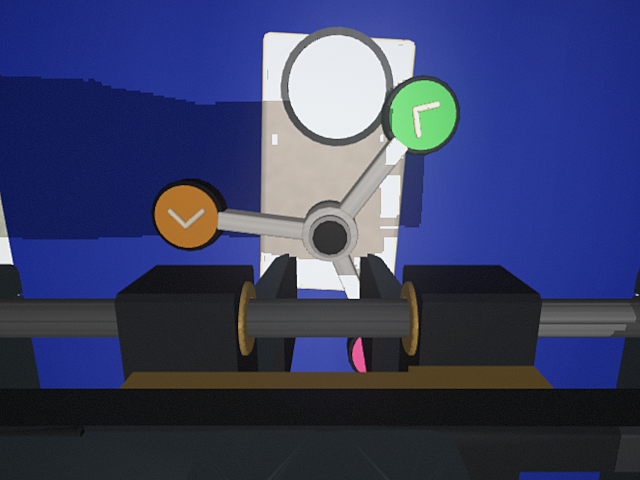

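The view shows the window centre at (337,86), which gives (0.556, 0.137). The hub cap is at (331,237), green at (422,114) and amber at (187,215). The window lies 112 mm from the axis at about 88° in the world frame, and pink is at −67°, so it needs about +155°. I go down behind the pink arm on its clockwise side.

{"method": "send_rows", "body": {"series": [[-31,-10,0,0,0,0],[-61,-20,0,0,0,0],[-61,-20,35,0,0,0],[-61,-20,70,0,0,0],[-61,-20,100,0,0,0]]}}

```text
time_s: 1.45
tool_pos: [0.5301, -0.0317, 0.1125]
eef_rot: [[0.001, 1.0, 0.001], [1.0, -0.001, -0.0], [-0.0, 0.001, -1.0]]
ft_force: [0.4, 0.3, -0.3]
grip_width: 0.0002
```

{"method": "send_rows", "body": {"series": [[0,0,15,0,0,0],[0,0,30,0,0,0],[0,0,40,0,0,0],[0,0,47,0,0,0],[0,0,47,0,0,0]]}}

```text
time_s: 1.87
tool_pos: [0.5297, -0.031, 0.0659]
eef_rot: [[0.0, 1.0, -0.002], [1.0, -0.0, 0.0], [0.0, -0.002, -1.0]]
ft_force: [-0.4, 0.6, -0.6]
grip_width: 0.0006
```

```bash
python3 - <<'E'
from h import *
s=arm.sense(); print(s["time_s"],s["tool_pos"],s["grip_width"],s["ft_force"])
im=optics.read_camera("side"); cv2.imwrite("pics/side1.png",im[120:360,180:500])
cv2.imwrite("pics/side1.png",cv2.resize(im[130:330,190:470],None,fx=2.5,fy=2.5))
E
```

```text
1.8667 [ 0.5297 -0.031   0.0659] 0.0005955970076933839 [-0.3876  0.5943 -0.6104]
```

View pics/side1.png

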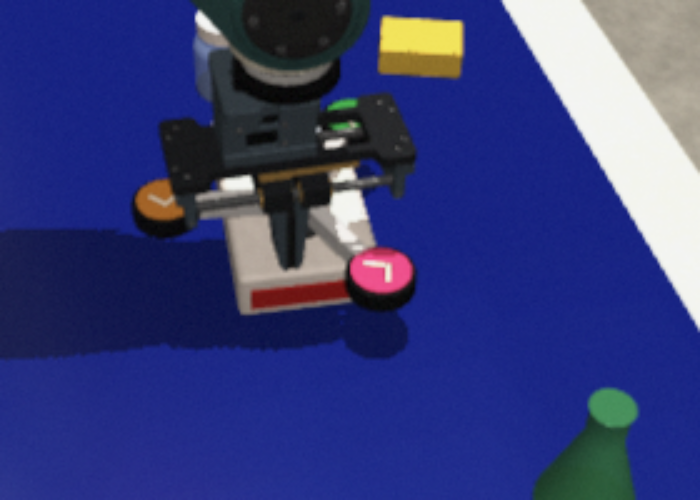

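The fingers stand at z = 66 mm between the amber and pink arms, clear of both. I push along an arc.

{"method": "send_rows", "body": {"series": [[-3,10,0,0,0,0],[-4,21,0,0,0,0],[-3,31,0,0,0,0],[-1,42,0,0,0,0],[3.5,51.5,0,0,0,0]]}}

```text
time_s: 2.33
tool_pos: [0.5829, -0.0277, 0.0673]
eef_rot: [[0.0, 1.0, 0.0], [1.0, -0.0, -0.0], [-0.0, 0.0, -1.0]]
ft_force: [-4.1, -1.3, -0.6]
grip_width: 0.0008
```

{"method": "send_rows", "body": {"series": [[6,9,0,0,0,0],[13.5,16.5,0,0,0,0],[22,22.5,0,0,0,0],[31.5,27.5,0,0,0,0],[42,30,0,0,0,0]]}}

```text
time_s: 2.75
tool_pos: [0.6123, 0.0154, 0.067]
eef_rot: [[-0.0, 1.0, 0.0], [1.0, 0.0, -0.0], [-0.0, 0.0, -1.0]]
ft_force: [-2.1, -3.9, -0.0]
grip_width: 0.0005
```

{"method": "send_rows", "body": {"series": [[10.5,1,0,0,0,0],[21,0,0,0,0,0],[31.5,-2,0,0,0,0],[41,-6.5,0,0,0,0],[46,-9.5,0,0,0,0]]}}

```text
time_s: 3.17
tool_pos: [0.6015, 0.0619, 0.067]
eef_rot: [[-0.001, 1.0, 0.0], [1.0, 0.001, 0.0], [0.0, 0.0, -1.0]]
ft_force: [0.8, -2.4, 0.8]
grip_width: 0.0006
```

```bash
python3 - <<'E'
from h import *
s=arm.sense(); print(s["time_s"],s["tool_pos"],s["ft_force"])
ims={n:optics.read_camera(n) for n in("side","scene","wrist")}
s=arm.sense()
for n,im in ims.items():
    for k in ("pink","green","amber"):
        lo,hi,z=COL[k]
        for a,c,ax,bb in blobs(im,lo,hi)[:2]: 
            p=ray(n,c,z,s); d=p[:2]-[.552,.0255]
            print(n,k,int(a),c,ax,p,np.hypot(*d),np.degrees(np.arctan2(d[1],d[0])))
cv2.imwrite("pics/wrist2.png",ims["wrist"])
E
```

```text
3.1667 [0.6015 0.0619 0.067 ] [ 0.8222 -2.4494  0.8208]
side green 52 [256.9754 218.607 ] [ 4.2949 18.3294] [0.4426 0.01   0.08  ] 0.11048833955806098 -171.94088040785948
side amber 330 [347.1933 234.7934] [17.4344 24.2877] [ 0.6072 -0.0718  0.08  ] 0.11183219545894418 -60.42915272445893
side amber 106 [349.893   45.4913] [11.3919 20.208 ] [0.8441 0.7473 0.08  ] 0.7786783416695354 67.97009187548218
scene pink 279 [375.2444 277.2764] [16.7027 21.4366] [0.6058 0.1194 0.08  ] 0.10818634338136149 60.18585686491198
scene green 64 [201.7794 218.9612] [ 7.8748 11.1444] [ 0.6757 -0.2993  0.08  ] 0.34761821056347075 -69.14706699013139
scene amber 2037 [323.1824  18.2425] [40.5568 87.5085] [-0.3212 -0.6243  0.08  ] 1.0884356291155741 -143.34297449272756
scene amber 73 [361.1885  15.373 ] [ 9.1254 39.5344] [-0.4156 -0.5248  0.08  ] 1.1131137081607205 -150.37026640291708
wrist pink 12520 [340.9962 154.7323] [124.8217 127.7241] [0.6052 0.1225 0.08  ] 0.11060075766853639 61.27423542386135
```

View pics/wrist2.png

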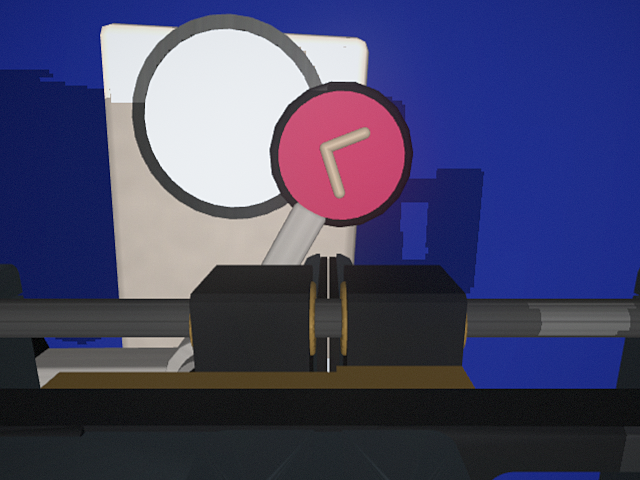

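Pink is now at about 61°, at (341,154) in the wrist view. The window rim is centred near (229,117). I continue more slowly.

{"method": "send_rows", "body": {"series": [[6,-5,0,0,0,0],[11,-11,0,0,0,0],[14.5,-15,0,0,0,0],[16.5,-18,0,0,0,0],[16.5,-18,0,0,0,0]]}}

```text
time_s: 3.73
tool_pos: [0.5832, 0.0774, 0.0669]
eef_rot: [[-0.0, 1.0, -0.001], [1.0, 0.0, 0.0], [0.0, -0.001, -1.0]]
ft_force: [0.2, -0.9, -0.4]
grip_width: 0.0002
```

```bash
cat > m.py <<'E'
from h import *
import sys
s0=arm.sense(); print(s0["time_s"],s0["tool_pos"],s0["ft_force"])
ims={n:optics.read_camera(n) for n in("side","scene","wrist")}
s=arm.sense()
for n,im in ims.items():
    for k in ("pink","green","amber"):
        lo,hi,z=COL[k]
        for a,c,ax,bb in blobs(im,lo,hi)[:2]:
            p=ray(n,c,z,s); d=p[:2]-[.552,.0255]
            if .09<np.hypot(*d)<.13: print(n,k,int(a),c,ax,p,np.hypot(*d),np.degrees(np.arctan2(d[1],d[0])))
for n in ims: cv2.imwrite(f"pics/{n}{sys.argv[1]}.png",ims[n])
print("window was: wrist2 rim", )
E
python3 m.py 3
```

```text
3.7333 [0.5832 0.0774 0.0669] [ 0.206  -0.8607 -0.4323]
side amber 309 [357.8275 224.6486] [16.7432 23.7607] [ 0.6355 -0.0488  0.08  ] 0.11181177148614112 -41.678243114588824
scene pink 270 [387.6742 269.9197] [16.0494 21.5856] [0.5736 0.1312 0.08  ] 0.1079037004120641 78.43370211245978
wrist pink 12441 [301.2774 163.8024] [124.5502 127.1807] [0.5723 0.1351 0.08  ] 0.11145382445096338 79.48165713086911
window was: wrist2 rim
```

View pics/wrist3.png

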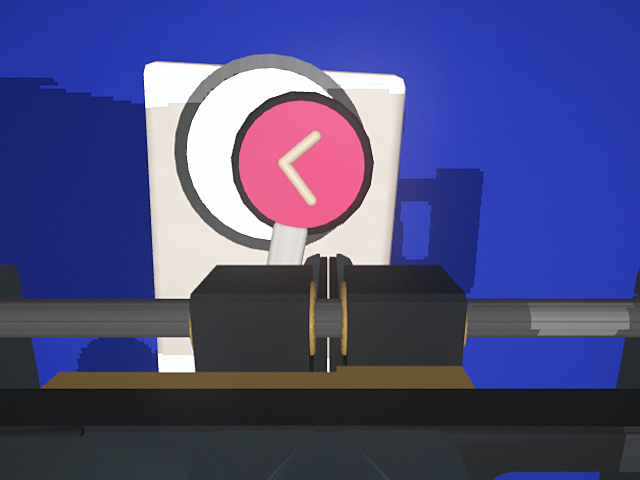

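```bash
python3 - <<'E'
from h import *
A=np.array([.552,.0255])
def show(t,p):
    d=p[:2]-A; print(t,p,np.hypot(*d),np.degrees(np.arctan2(d[1],d[0])))
R=np.array([[0,1,0],[1,0,0],[0,0,-1.]])
s1=dict(tool_pos=np.array([.5508,.0298,.2139]),eef_rot=R)
s2=dict(tool_pos=np.array([.6015,.0619,.067]),eef_rot=np.array([[-.001,1,0],[1,.001,0],[0,0,-1.]]))
s3=dict(tool_pos=np.array([.5832,.0774,.0669]),eef_rot=R)
# window glow: largest white convex hull enclosing circle; stand right/left edges
for n,s,bb in (("wrist1",s1,(280,20,400,150)),("wrist2",s2,(128,5,330,225)),("wrist3",s3,(168,45,370,255))):
    im=cv2.imread(f"pics/{n}.png"); h=cv2.cvtColor(im,cv2.COLOR_BGR2HSV)
    m=cv2.inRange(h,(0,0,50),(180,60,130)); k=np.zeros_like(m); k[bb[1]:bb[3],bb[0]:bb[2]]=m[bb[1]:bb[3],bb[0]:bb[2]]
    c=max(cv2.findContours(k,cv2.RETR_EXTERNAL,cv2.CHAIN_APPROX_NONE)[0],key=lambda c:cv2.boundingRect(c)[2])
    # outer-left / top extreme points: fit ellipse to hull
    hull=cv2.convexHull(c); (cc,r)=cv2.minEnclosingCircle(hull); e=cv2.fitEllipse(hull)
    print(n,cc,r,e,cv2.boundingRect(c)); show("circ",ray("wrist",cc,.05,s)); show("ell",ray("wrist",e[0],.05,s))
show("cap w1",ray("wrist",(330.5,237.5),.094,s1))
E
```

```text
wrist1 (346.5, 91.5) 68.64775085449219 ((342.7497863769531, 91.15278625488281), (114.59613037109375, 135.22889709472656), 141.5949249267578) (281, 27, 119, 123)
circ [0.5638 0.1336 0.05  ] 0.1087267215417543 83.745702500672
ell [0.5609 0.1338 0.05  ] 0.10870225779735099 85.29371539263755
wrist2 (234.5, 117.0) 107.34184265136719 ((233.04476928710938, 117.18762969970703), (196.82659912109375, 211.603759765625), 139.57403564453125) (132, 14, 198, 205)
circ [0.5586 0.1387 0.05  ] 0.11339303287181071 86.66598383024008
ell [0.5579 0.1386 0.05  ] 0.11327657782606697 86.99193751037967
wrist3 (311.3952331542969, 163.508544921875) 80.74520111083984 ((302.4727783203125, 161.1944122314453), (138.17555236816406, 159.254638671875), 10.446697235107422) (231, 88, 139, 157)
circ [0.5743 0.1339 0.05  ] 0.11069321622529012 78.37121690578941
ell [0.5703 0.135  0.05  ] 0.11097055008955237 80.52597395567031
cap w1 [0.5513 0.0271 0.094 ] 0.0017108756663094073 114.37801580173016
```

Pink is at about 79.3° and the window at about 88°, so about 16 mm is left at the disc. I push on gently.

{"method": "send_rows", "body": {"series": [[1,-2,0,0,0,0],[2,-4,0,0,0,0],[3,-6,0,0,0,0],[4,-7.5,0,0,0,0],[4,-7.5,0,0,0,0]]}}

```text
time_s: 4.3
tool_pos: [0.5762, 0.0811, 0.067]
eef_rot: [[-0.0, 1.0, -0.0], [1.0, 0.0, 0.0], [0.0, -0.0, -1.0]]
ft_force: [1.3, 0.0, 0.8]
grip_width: 0.0004
```

```bash
python3 m.py 4
```

```text
4.3 [0.5762 0.0811 0.067 ] [1.333  0.0205 0.8336]
side pink 74 [300.9389 175.3163] [ 7.346  14.0182] [0.5566 0.128  0.08  ] 0.10258415818901424 87.40626293143163
side amber 303 [359.929  221.2706] [16.2806 23.9707] [ 0.6424 -0.0404  0.08  ] 0.11185961629116349 -36.08860808348336
scene pink 264 [390.768  267.0537] [15.8704 21.3852] [0.563  0.1328 0.08  ] 0.10786253237765692 84.16573664870623
scene green 60 [350.3712 210.1557] [ 6.9595 13.5675] [ 0.4611 -0.0307  0.08  ] 0.10684619424649287 -148.26033794227823
wrist pink 12315 [292.9598 170.131 ] [123.7693 126.6876] [0.5616 0.1367 0.08  ] 0.11160460662735487 85.07502417574815
window was: wrist2 rim
```

View pics/wrist4.png

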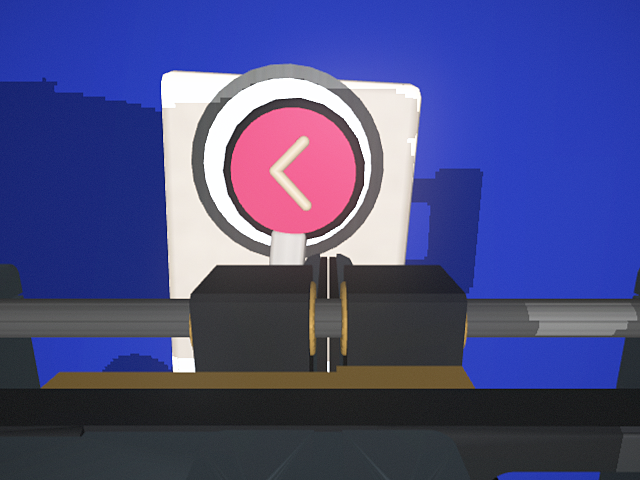

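Now only about 6 mm remain: pink is at (293,170) and the rim spans u = 192–383, so the window is at x ≈ 0.5556 against 0.5616 for pink. One more small push, then I lift straight up.

{"method": "send_rows", "body": {"series": [[0.4,-1,0,0,0,0],[0.8,-2,0,0,0,0],[1.2,-3,0,0,0,0],[1.2,-3,0,0,0,0],[1.2,-3,0,0,0,0]]}}

```text
time_s: 4.87
tool_pos: [0.5734, 0.0822, 0.067]
eef_rot: [[-0.0, 1.0, -0.0], [1.0, 0.0, 0.0], [0.0, -0.0, -1.0]]
ft_force: [0.3, -1.2, 0.5]
grip_width: 0.0004
```

```bash
python3 m.py 5
```

```text
4.8667 [0.5734 0.0822 0.067 ] [ 0.3112 -1.1637  0.5357]
side pink 77 [299.2377 175.3292] [ 7.7788 14.5248] [0.553  0.1287 0.08  ] 0.10320275938857013 89.46920383070177
side amber 296 [360.4981 219.9905] [16.273  23.4391] [ 0.6446 -0.0371  0.08  ] 0.11173469834009664 -34.04614868173477
scene pink 261 [391.9529 265.826 ] [15.8526 21.1676] [0.5585 0.1332 0.08  ] 0.10793843299039693 86.53205790856248
scene green 107 [350.3138 209.5851] [10.3747 14.8537] [ 0.4596 -0.0318  0.08  ] 0.108779355497534 -148.19227037573876
wrist pink 12272 [289.444  172.2231] [123.5243 126.495 ] [0.5573 0.1371 0.08  ] 0.11172366728362151 87.28581515316912
window was: wrist2 rim
```

View pics/wrist5.png

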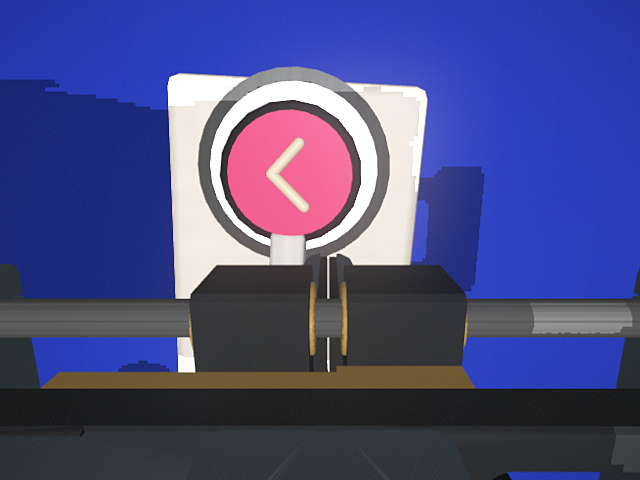

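Centred to within about 1 mm: pink x = 0.5573, window x = 0.5564. I back off the arm, rise and check from above.

{"method": "send_rows", "body": {"series": [[-2,4,0,0,0,0],[-4,8,0,0,0,0],[-4,8,-35,0,0,0],[-4,8,-70,0,0,0],[-4,8,-100,0,0,0]]}}

```text
time_s: 5.43
tool_pos: [0.5818, 0.078, 0.1685]
eef_rot: [[0.0, 1.0, -0.0], [1.0, -0.0, 0.0], [0.0, -0.0, -1.0]]
ft_force: [1.1, -0.2, 0.3]
grip_width: 0.0003
```

{"method": "send_rows", "body": {"series": [[-10,-10,-10,0,0,0],[-20,-20,-20,0,0,0],[-30,-28,-30,0,0,0],[-30,-28,-30,0,0,0],[-30,-28,-30,0,0,0]]}}

```text
time_s: 5.85
tool_pos: [0.5539, 0.0479, 0.1973]
eef_rot: [[0.001, 1.0, 0.001], [1.0, -0.001, 0.0], [0.0, 0.001, -1.0]]
ft_force: [0.0, -0.1, 0.6]
grip_width: 0.0004
```

```bash
python3 m.py 6
```

```text
5.85 [0.5539 0.0479 0.1973] [ 0.0104 -0.1175  0.6159]
side pink 193 [301.5505 173.0667] [12.4029 20.0305] [0.5596 0.1355 0.08  ] 0.11030572324035148 86.05476061839782
side green 81 [264.0486 231.8937] [10.1489 20.5606] [ 0.4508 -0.0302  0.08  ] 0.11551278517460822 -151.1923686326442
side amber 294 [360.541 219.983] [16.1769 23.4153] [ 0.6447 -0.0371  0.08  ] 0.11180827759084659 -34.018734820970394
scene pink 267 [392.1125 265.9142] [15.9114 21.5733] [0.5586 0.1336 0.08  ] 0.10834270374002153 86.5291658924355
scene green 91 [351.5033 211.3088] [ 7.0456 19.7057] [ 0.463  -0.0265  0.08  ] 0.1030677886222856 -149.72363579545762
wrist pink 2402 [335.8576 117.3087] [48.4001 76.4265] [0.5576 0.1305 0.08  ] 0.10510673824361774 86.94486908756397
window was: wrist2 rim
```

View pics/wrist6.png

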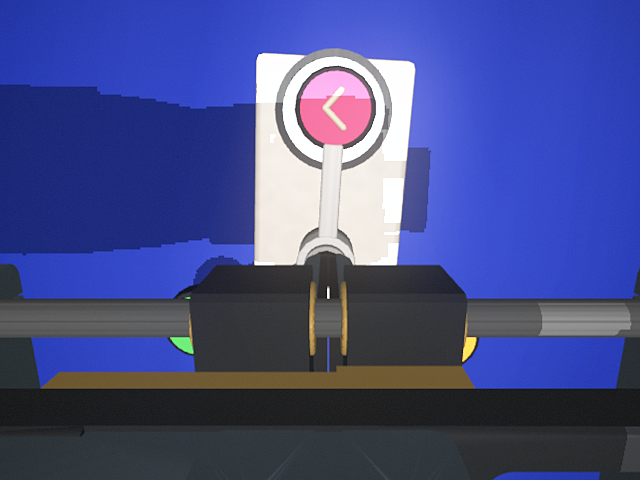

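From above, pink is at (336,107) and the window rim is centred at u ≈ 333.5, an offset of about 1.3 mm after allowing for the heights. The carousel stayed put. Now to the grey box's button at (0.5225, −0.275), where both views agree to 1.3 mm.

{"method": "send_rows", "body": {"series": [[-34,-3,0,0,0,0],[-68,-7,0,0,0,0],[-102,-10,0,0,0,0],[-136,-13,0,0,0,0],[-170,-16,0,0,0,0]]}}

```text
time_s: 6.42
tool_pos: [0.5374, -0.1229, 0.1963]
eef_rot: [[-0.001, 1.0, -0.001], [1.0, 0.001, 0.0], [0.0, -0.001, -1.0]]
ft_force: [0.2, -0.0, 0.4]
grip_width: 0.0005
```

{"method": "send_rows", "body": {"series": [[-34,-3,0,0,0,0],[-68,-7,0,0,0,0],[-102,-10,0,0,0,0],[-136,-13,0,0,0,0],[-153,-15.5,0,0,0,0]]}}

```text
time_s: 6.83
tool_pos: [0.522, -0.2777, 0.1962]
eef_rot: [[0.001, 1.0, -0.0], [1.0, -0.001, -0.0], [-0.0, -0.0, -1.0]]
ft_force: [-1.6, 0.8, -0.9]
grip_width: 0.0006
```

{"method": "send_rows", "body": {"series": [[0,0,25,0,0,0],[0,0,55,0,0,0],[0,0,85,0,0,0],[0,0,110,0,0,0],[0,0,125,0,0,0]]}}

```text
time_s: 7.25
tool_pos: [0.521, -0.2738, 0.0683]
eef_rot: [[-0.0, 1.0, -0.003], [1.0, 0.0, 0.002], [0.002, -0.003, -1.0]]
ft_force: [0.3, 0.9, -0.4]
grip_width: 0.0003
```

```bash
python3 m.py 7; python3 -c "
import cv2
im=cv2.imread('pics/side7.png');cv2.imwrite('pics/side7c.png',cv2.resize(im[130:430,200:500],None,fx=2,fy=2))"
```

```text
7.25 [ 0.521  -0.2738  0.0683] [ 0.2914  0.8502 -0.4241]
side green 113 [263.9266 230.8719] [13.9079 18.303 ] [ 0.451  -0.0273  0.08  ] 0.11400380820532972 -152.39779709963642
scene pink 277 [391.9038 265.8709] [16.1641 21.997 ] [0.5587 0.1332 0.08  ] 0.1079226403058301 86.44145308009533
scene green 194 [353.763  209.0334] [12.5529 19.9081] [ 0.4535 -0.0261  0.08  ] 0.1112220123694207 -152.36260162856158
window was: wrist2 rim
```

View pics/side7c.png

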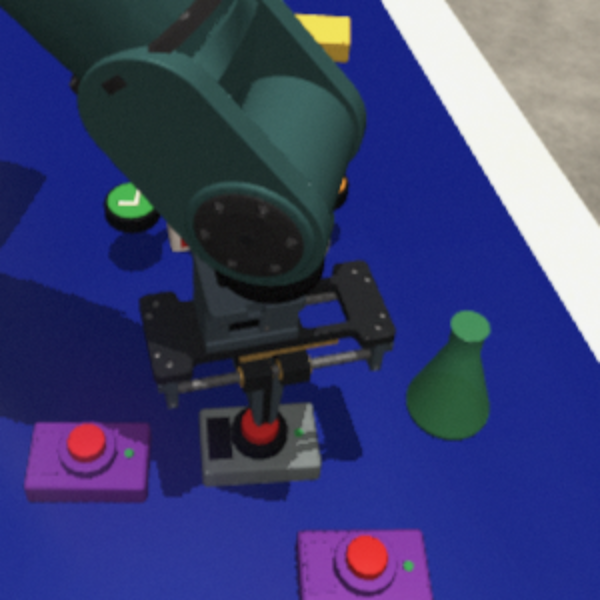

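The fingers are above the grey box's red button (crop (260,428)). I press in small steps and watch the force.

{"method": "send_rows", "body": {"series": [[0,0,8,0,0,0],[0,0,16,0,0,0],[0,0,22,0,0,0],[0,0,25,0,0,0],[0,0,27,0,0,0]]}}

```text
time_s: 7.82
tool_pos: [0.5221, -0.2748, 0.0448]
eef_rot: [[0.0, 1.0, 0.0], [1.0, -0.0, 0.0], [0.0, 0.0, -1.0]]
ft_force: [-0.8, 1.1, 3.8]
grip_width: 0.0007
```

{"method": "send_rows", "body": {"series": [[0,0,1,0,0,0],[0,0,2,0,0,0],[0,0,2.5,0,0,0],[0,0,2.5,0,0,0],[0,0,2.5,0,0,0]]}}

```text
time_s: 8.23
tool_pos: [0.5221, -0.2748, 0.0426]
eef_rot: [[0.0, 1.0, 0.0], [1.0, -0.0, 0.0], [0.0, 0.0, -1.0]]
ft_force: [-0.7, 2.2, 4.6]
grip_width: 0.0006
```

{"method": "send_rows", "body": {"series": [[0,0,0.7,0,0,0],[0,0,1.4,0,0,0],[0,0,1.7,0,0,0],[0,0,1.7,0,0,0],[0,0,1.7,0,0,0]]}}

```text
time_s: 8.65
tool_pos: [0.5222, -0.2749, 0.042]
eef_rot: [[-0.0, 1.0, -0.0], [1.0, 0.0, 0.0], [0.0, -0.0, -1.0]]
ft_force: [-7.5, 6.1, 26.7]
grip_width: 0.0004
```

The force jumped to 27 N at z = 42 mm, so the button is fully down. Now I release it and rise clear.

{"method": "send_rows", "body": {"series": [[0,0,-5,0,0,0],[0,0,-20,0,0,0],[0,0,-50,0,0,0],[0,0,-85,0,0,0],[0,0,-120,0,0,0]]}}

```text
time_s: 9.07
tool_pos: [0.5215, -0.2746, 0.1615]
eef_rot: [[0.0, 1.0, -0.001], [1.0, -0.0, 0.0], [0.0, -0.001, -1.0]]
ft_force: [0.9, -0.2, -0.7]
grip_width: 0.0004
```

{"method": "send_rows", "body": {"series": [[-20,-5,-20,0,0,0],[-50,-10,-35,0,0,0],[-80,-10,-50,0,0,0],[-80,-10,-50,0,0,0],[-80,-10,-50,0,0,0]]}}

```text
time_s: 9.48
tool_pos: [0.5121, -0.3563, 0.2115]
eef_rot: [[0.002, 1.0, 0.001], [1.0, -0.002, -0.001], [-0.001, 0.001, -1.0]]
ft_force: [0.3, 0.0, -0.8]
grip_width: 0.0004
```

```bash
python3 m.py 8; python3 - <<'E'
from h import *
s=arm.sense()
for n in ("scene","wrist"):
    im=cv2.imread(f"pics/{n}8.png"); im0=cv2.imread(f"pics/{n}0.png")
    for k in ("red","yellow","flask"):
        for t,i in (("now",im),("start",im0)):
            if n=="wrist" and t=="start": continue
            lo,hi,z=COL[k]
            for a,c,ax,bb in blobs(i,lo,hi)[:2]: print(n,k,t,int(a),c,ray(n,c,z,s))
cv2.imwrite("pics/both8.png",np.vstack([cv2.resize(cv2.imread("pics/scene8.png")[120:420,150:550],None,fx=1,fy=1),cv2.imread("pics/wrist8.png")[0:300,100:500]]))
E
```

```text
9.4833 [ 0.5121 -0.3563  0.2115] [ 0.3066  0.0337 -0.7912]
side green 62 [265.3982 229.599 ] [15.1603 20.6065] [ 0.4543 -0.0244  0.08  ] 0.1097158098192348 -152.93124141558712
scene pink 277 [391.9119 265.9128] [16.2497 21.9058] [0.5588 0.1333 0.08  ] 0.10799944658025525 86.39392953222875
scene green 194 [353.763  209.0334] [12.5529 19.9081] [ 0.4535 -0.0261  0.08  ] 0.1112220123694207 -152.36260162856158
window was: wrist2 rim
scene red now 56 [199.062  187.9452] [ 0.5739 -0.406   0.048 ]
scene red now 50 [252.5 196. ] [ 0.5231 -0.2758  0.048 ]
scene red start 64 [252.7146 196.1477] [ 0.5232 -0.275   0.048 ]
scene red start 56 [199.062  187.9452] [ 0.5739 -0.406   0.048 ]
scene yellow now 1463 [413.3374 379.5561] [0.7481 0.2883 0.032 ]
scene yellow start 1456 [413.3124 379.5004] [0.748  0.2882 0.032 ]
scene flask now 864 [208.162  245.9131] [ 0.6817 -0.2899  0.    ]
scene flask start 867 [208.1983 245.9109] [ 0.6817 -0.2898  0.    ]
wrist red now 1210 [157.858  102.5919] [ 0.3772 -0.2584  0.048 ]
wrist flask now 815 [597.7239 108.6951] [ 0.751  -0.2594  0.    ]
```

View pics/both8.png

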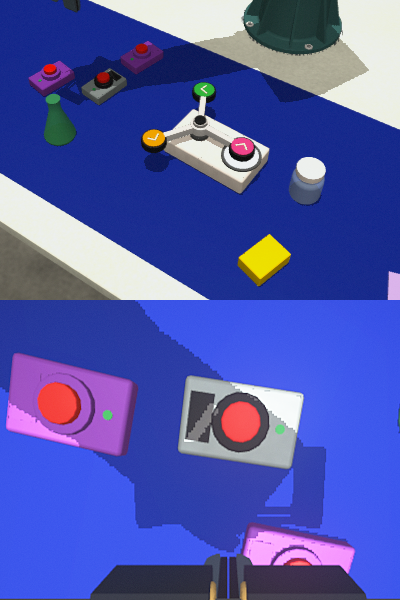

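The scene crop shows pink over the window at (242,148). The jar, flask and yellow box stand where they were. In the wrist view the grey box's button is back up at (239,422), and the gripper is clear of everything. I hand in.

```bash
python3 -c "
from plant import arm
print(arm.hand_in()); print(arm.sense()['time_s'])"
```

```text
the job is handed in; nothing more can be done
None
the job is handed in; nothing more can be done
```

I pushed the pink arm counter-clockwise by about 155° with the shut fingers, in one arc and two small corrections. Then I pressed the red button on the grey box all the way down and let it come back up. The job was handed in at about 9.6 s of the 54 s allowed, and the arm was clear of everything.

- **Pink disc over the window:** the wrist view put it about 1 mm from the window centre with the finger still on the arm, and about 1.3 mm after I had lifted off. After the press, the scene camera saw it in the same place to within a fraction of a millimetre.
- **Scene-camera reading:** it gave the pink disc a radius of 108 mm from the axis instead of 110 mm. That is about the calibration error and well inside the 10 mm limit.
- **Shutter button:** the force rose to 27 N with the finger tip at z = 42 mm, which is the button's full 6 mm of travel. Afterwards the scene camera saw the button back within about 1 mm of its starting place, though its height was not measured directly.
- **Jar, flask and slide box:** the flask and slide box measured within 0.2 mm of their starting places. I checked the jar only by eye; it looked unmoved.

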